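Tuck the pen ledge under the board's trim flap and hold it down

TASK

Lift the aluminium pen ledge out of its packing tray, lay it on the framed board with its blue edge towards the black hinged trim flap, and slide that edge in under the flap, without lifting the flap, until it is fully home against the wooden rail, square and midway between the side rims. Finish while still holding on to the ledge and pressing it flat onto the board with a firm push of about 10 N, ready for its screws; do not let go. Leave the spray can, the bottle and the roll of tape alone.

Things in the scene. Friction and masses are not known exactly. Their poses are not given: they have to be found in the camera images.
- ledge_grip (a point): Centre of the upstanding rib of the loose aluminium pen ledge (0.14 to 0.24 kg). Rib: 10 mm thick (x), 64 mm long (y), 30 mm high above the plate's top face; this point is half-way up it, 15 mm above that face. Pinch it from above across the 10 mm. The rib's middle plane is 67 mm from the plate's front edge (blue stripe) and 43 mm from its rear edge. x points to the front edge, z up.
- ledge_front (a point): Middle of the ledge's front edge (the one to tuck in), at its underside. Same axes as ledge_grip; lies at (67, 0, -19) mm from it.
- ledge: The whole pen ledge: a flat plate 110 (x) x 130 (y) x 4 mm with a rib across it 12 mm behind its middle. Origin at the middle of the plate's underside, same axes as ledge_grip.
- tray: Fixed grey packing tray 160 (x) x 180 (y) x 18 mm, origin at the centre of its underside. The ledge starts in its cavity, 116 x 136 mm, floor 8 mm above the desk, rim 10 mm above that floor: the plate lies below the rim with 3 mm clearance all round, the rib stands out above. Tray to the robot's left and board to its right, or the other way round.
- board: Fixed framed board lying face up, 207 (x) x 184 (y) mm. x points to the wooden rail with the flap. Origin on the desk, under where the plate's middle ends when home. Rail: 38 mm high, near face at x = +55 mm (stops the ledge's front edge). Side rims: inner faces at y = -80 and +80 mm, tops 6 mm above the panel. Near end open: its wood bar (x = -127 to -115 mm) is 19 mm high, just below the panel.
- panel: The board's light grey flat rigid panel, from x = -115 mm to +55 mm of the board's frame, 160 mm wide, top face 20 mm above the desk. Same origin and axes as the board.
- home (a point): Where the middle of the ledge's front edge (underside) belongs: on the panel's top face at the foot of the rail's near face, midway between the side rims. Axes as the board's: x points into the rail, z up.
- flap (a joint): Angle (rad) of the black trim flap, hinged on the rail and lapping back over the panel: 0 lying down on its stop, grows as its free edge lifts; only a light spring and its weight (about 0.015 N m in all) keep it down. It counts as lifted above 0.15 rad.
- flap_edge (a point): Middle of the flap's free edge, 26 mm back from the hinge. The flap is 150 mm wide and 3 mm thick, its underside 8 mm above the panel; a lip bent up at 40 degrees runs on 7 mm further back from this edge and rises about 6 mm.
- spray_can: Bystander: black spray can, 44 mm across, 120 mm high, origin at its foot.
- bottle: Bystander: green bottle, 48 mm across, 115 mm high, origin at its foot.
- tape: Bystander: blue roll of tape lying flat, 60 mm across, 20 mm high, origin at its underside.
Things that resemble listed ones, but are neither listed nor needed, are in the scene too. What is meant by the tray is not green or purple, and is the larger of those in its own colour.

How it is judged:
By the outcome, as a careful person would: the job done as asked, in the order asked, and still so for the second after the job is handed in, while the arm keeps its last pose, push and grip.
It also fails if it takes over 45 s, if anything falls off the work surface, if the arm or the gripper's body presses on something with over 40 N, if the wrist force passes 120 N, or if a joint passes its speed limit or range.

ROBOT

A 7-joint arm with a two-finger parallel gripper is mounted at the origin on the work surface. World frame = base frame: x ahead of the robot, y to its left, z up, the work surface at z = 0. Lengths are in mm, angles in rad, forces in N, time in s.
With the tool pointing down it reaches from about 400 to 875 mm from the base axis. Payload 6.5 kg.
Tool frame: the origin (TCP) lies between the finger pads; the fingertips stand 14 mm ahead of it and the grasp point (between the pads) lies 5 mm behind it; z points along the fingers, x is the direction in which the jaws open and shut, and the axes are right-handed (so a half turn about z gives the same grasp; the last joint's range is limited). The gripper opens to 85 mm and grips with 20 to 120 N. Pads are 22 mm wide; open, the fingers measure 114 mm over their backs; the gripper's body (76 mm by 85 mm) begins 54 mm behind the grasp point. The pads swing forward as they close: fully open they stand 13 mm farther back than shut.
Start: joints at [1.088, 0.536, -0.004, 1.538, 0.003, 1.067, -0.071], TCP at [263.139, -594.347, 245.29] pointing down, gripper open.
Joint ranges: [-2.7, 2.7], [-0.37, 2.16], [-1.27, 1.26], [0.24, 2.4], [-1.31, 4.45], [0.19, 1.91], [-2.76, 2.76]. Speed limits (rad/s): [2.39, 2.39, 3.14, 3.14, 3.14, 3.14, 3.14].

INTERFACE

Orientations are given as a unit quaternion [w, x, y, z].
In Python, from plant import bot, viewer, spotter gives the robot as it stands.
- The arm moves only by the tool servo_tool, never from a script. Its arguments are lists of equal length, an entry for each row: "translation": the shift along the tool's x, y, z in mm, a list of three; "twist": the turn about the tool's z in rad. A call has 1 to 5 rows; each row is the pose to reach, as a shift and turn from the pose commanded when the call began, along the tool's axes at that moment; what a row does not reach only later rows make up. A row lasts 1/8 s, in which the tool goes at most 62.5 mm and 10.7 degrees, less where a joint would pass 70% of its speed; a pose out of reach is approached as far as the arm can. A call with a gripper value outside its range is refused whole. "claw" is the closure, from -1 (fully open) to 1 (shut), so that 0 is half open, set as the call begins (left out, the last holds). The fingers move at their own pace and stop on an object; "force" is the grip in N (left out, the last holds). Time passes only in rows, so rows that repeat a pose let the fingers close. It gives the time, the measured TCP pose, the force and the opening at its end, in the units of the state.
- bot.get_state(): the state, without advancing time (a new reading comes with each control period).
- viewer.read_camera(name): name is "scene" or "top"; returns a dict with "image" (384x512x3 uint8, red, green, blue), "range_z" (384x512 float32, mm along the optical axis (not along the pixel's ray), 0 where there is no reading), "K" (3x3 intrinsics, pixels), "k1" (the pictures are not rectified: a ray, as slopes to the right and down, at radius r is drawn at 1 + k1 r^2 times it, then the intrinsics apply), "pose" (4x4, takes a point from camera to world coordinates). Camera axes: x right, y down, z forward; pixel columns grow to the right and rows downward; lengths in mm; the calibration is good to about 2 mm. A picture is of the moment at which its call begins.
- bot.job_done(): hands the job in, once; it reports no verdict.
Trained networks look in the newest picture that a camera, given by its name, has taken for a name from the list of things; names that differ only in an ending like _2 or _b are one class to them, and where a whole thing is asked for, a point or a joint stands for the part that bears it (a point fixed in the world has none). Each returns a list of dicts, best first, with "p" (0 to 1); they miss things now and then, are a little off and sometimes report something else, mostly with a low value. They report only what shows in the picture. A call takes as long as a camera call. They do not tell look-alikes from the thing itself.
- spotter.outline_of(camera, query): "mask" (384x512 bool, what is visible of it) and "rect" ([left, top, right, bottom] in pixels, round what is visible of it).
The state is a dict: "clock": time; "joint_pos": joint angles; "qd": joint speeds; "joint_torque": joint torques, N m; "ee_pos": TCP position; "tcp_rot": TCP orientation; "contact_force": force on the tool from outside, world axes, zero at the start; "wrist_torque": the same for the moment, N m; "finger_gap": finger opening in mm.
Only numpy, scipy, OpenCV 4.12 (cv2) and the standard library are available. Lean on these libraries where they do the work, as an engineer would, in place of code of your own. Each camera call takes 0.05 s, during which the arm holds its last target.

## Working session

There is one attempt and no reset: what is moved stays moved. The work goes in short steps, Python scripts to look and compute and a tool call to move; the robot and the scene stay as the last step left them, time stands still between calls to the robot, and variables do not carry over. Pictures are saved under pics/ and viewed, and the job is handed in when it is done.

Besides the shell and the picture viewer there is one more tool, called after ">>>" as a command line: name --pt "numbers of a row" for each row, then --argument value for the rest. servo_tool: Moves the arm, as the interface text tells. Its arguments: {"type":"object","properties":{"translation":{"type":"array"},"twist":{"type":"array"},"claw":{"type":"number"},"force":{"type":"number"}},"required":["translation","twist"]}

```bash
mkdir -p pics; ls
cat > h.py <<'E'
import numpy as np, cv2
from plant import bot, viewer, spotter
def cam(n):
    c=viewer.read_camera(n); return c
def save(c,name,crop=None,s=1):
    im=c["image"][:,:,::-1]
    if crop: l,t,r,b=crop; im=im[t:b,l:r]
    cv2.imwrite("pics/"+name,cv2.resize(im,None,fx=s,fy=s,interpolation=cv2.INTER_CUBIC))
def rays(c,uv):
    K=np.array(c["K"],float); uv=np.asarray(uv,float).reshape(-1,1,2)
    return cv2.undistortPoints(uv,K,np.array([c["k1"],0,0,0,0.]),).reshape(-1,2)
def pts(c,uv):
    uv=np.asarray(uv); n=rays(c,uv); z=c["range_z"][uv[:,1].astype(int),uv[:,0].astype(int)]
    P=np.c_[n*z[:,None],z,np.ones(len(z))]
    return (P@np.array(c["pose"]).T)[:,:3],z>0
def cloud(c):
    v,u=np.mgrid[0:384,0:512]; p,ok=pts(c,np.c_[u.ravel(),v.ravel()])
    p[~ok]=np.nan; return p.reshape(384,512,3)
def onplane(c,uv,z):
    n=rays(c,uv); T=np.array(c["pose"]); d=np.c_[n,np.ones(len(n))]@T[:3,:3].T; o=T[:3,3]
    return o+d*((z-o[2])/d[:,2])[:,None]
E
python3 - <<'E'
from h import *
print(bot.get_state())
for n in("scene","top"):
    c=cam(n); save(c,n+"0.png",None,1.5); print(n,np.array(c["K"]),c["k1"],np.array(c["pose"]).round(3))
    for q in("ledge","tray","board","panel","flap","spray_can","bottle","tape"):
        for d in spotter.outline_of(n,q):
            m=d["mask"]; P=cloud(c)[m]; print(q,round(d["p"],2),d["rect"],m.sum(),np.nanmedian(P,0).round(0))
E
```

```text
pics
{'clock': 0.0, 'joint_pos': array([ 1.08784784,  0.5371793 , -0.00445509,  1.53883796,  0.00260534,
        1.06731115, -0.07121479]), 'qd': array([-6.15481033e-04,  9.83339915e-05,  1.26328648e-04, -6.14255181e-04,
        1.01907087e-03,  1.61217385e-03,  1.07550878e-03]), 'joint_torque': array([-2.09308018e-04, -5.83410287e+01,  1.04853686e+00, -2.59109420e+01,
        1.23297769e-02,  9.45599430e-03, -5.76983120e-05]), 'ee_pos': array([ 262.86536991, -593.82483544,  244.41812043]), 'tcp_rot': array([-4.19012822e-04,  8.38109722e-01, -5.45501005e-01, -7.56714944e-04]), 'contact_force': array([-0.2142977 ,  0.00184791,  0.30490704]), 'wrist_torque': array([-0.01752728, -0.00942438,  0.04233627]), 'finger_gap': 85.64981544375166}
scene [[384.3991107    0.         258.29931944]
 [  0.         384.3991107  191.38527709]
 [  0.           0.           1.        ]] -0.0004958911148596429 [[ 8.000000e-02  6.080000e-01 -7.900000e-01  1.289235e+03]
 [ 9.970000e-01 -3.000000e-02  7.700000e-02  4.883300e+01]
 [ 2.300000e-02 -7.930000e-01 -6.080000e-01  6.655240e+02]
 [ 0.000000e+00  0.00
[... 1915 characters left out ...]

panel 0.82 [358.2, 178.5, 441.9, 247.0] 3939 [ 464. -224.   21.]
flap 0.66 [361.8, 165.8, 424.3, 194.6] 857 [ 543. -205.   33.]
flap 0.37 [349.1, 150.7, 446.9, 259.5] 6976 [ 484. -217.   23.]
spray_can 0.68 [378.9, 80.6, 411.4, 111.9] 596 [ 725. -195.  109.]
spray_can 0.36 [196.0, 162.9, 254.0, 211.0] 2371 [524. 193.  13.]
bottle 0.9 [296.7, 89.2, 322.4, 114.8] 530 [718.   2.  77.]
bottle 0.63 [363.0, 164.2, 425.8, 193.6] 861 [ 543. -203.   33.]
bottle 0.52 [196.9, 157.7, 256.2, 212.1] 2484 [524. 192.  13.]
bottle 0.47 [359.9, 181.2, 439.7, 249.4] 3825 [ 463. -224.   21.]
tape 0.64 [221.4, 89.4, 253.1, 113.3] 396 [734. 167.  19.]
tape 0.34 [379.3, 79.5, 415.3, 113.5] 667 [ 725. -196.  105.]
```

View pics/scene0.png

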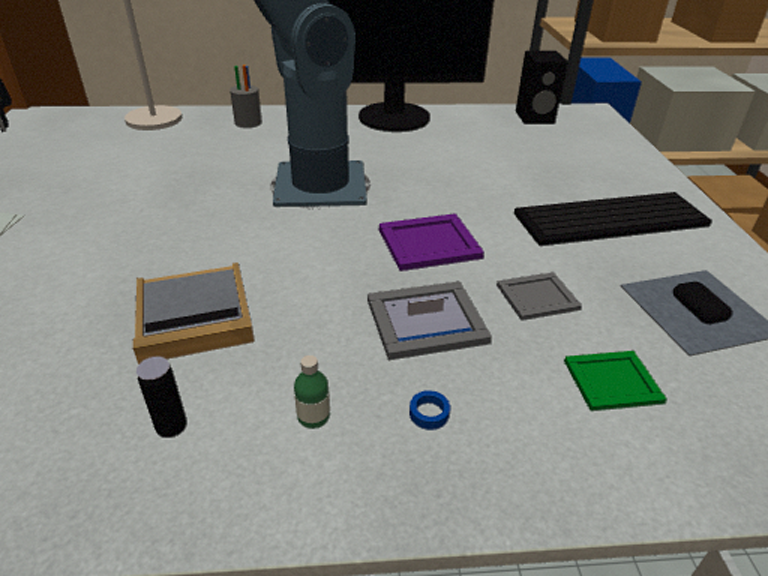

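View pics/top0.png

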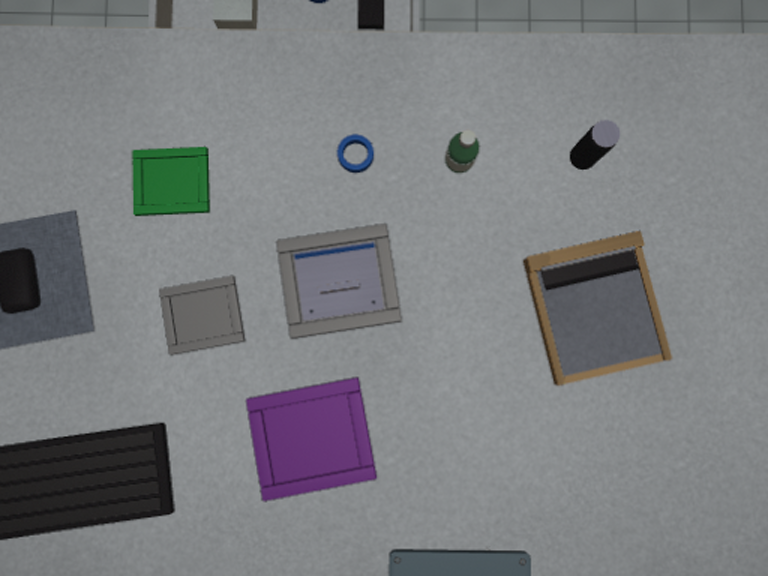

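Run:
```python
from h import *
c=cam("top"); a=c["image"][:,:,::-1]
L=cv2.resize(a[140:235,175:280],None,fx=4,fy=4,interpolation=cv2.INTER_CUBIC);R=cv2.resize(a[145:262,340:450],None,fx=3.4,fy=3.4,interpolation=cv2.INTER_CUBIC)
h=min(len(L),len(R));cv2.imwrite("pics/crop1.png",np.hstack([L[:h],R[:h]])[:, :800])
```

```text
(no output)
```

View pics/crop1.png

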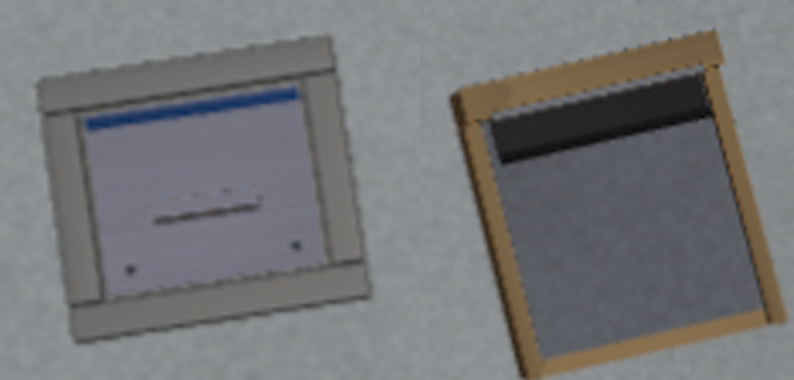

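The tray meant is the grey one at about (225,187) in the top picture (770x... view px 338,280). It is the larger of the two greys and holds the ledge; the other grey one at (135,210) is small and empty. The crop confirms it, with the blue edge facing +x. The board's flap and rail also face +x. Next I fit the poses.

```bash
cat > fit.py <<'E'
from h import *
from scipy.optimize import minimize
def proj(c,P):
    T=np.linalg.inv(np.array(c["pose"])); q=P@T[:3,:3].T+T[:3,3]
    n=q[:,:2]/q[:,2:]; r2=(n**2).sum(1,keepdims=True); n=n*(1+c["k1"]*r2)
    K=np.array(c["K"]); return n@K[:2,:2].T+K[:2,2]
def rect(x0,x1,y0,y1,z): return [((x0,y0,z),(x1,y0,z)),((x1,y0,z),(x1,y1,z)),((x1,y1,z),(x0,y1,z)),((x0,y1,z),(x0,y0,z))]
MODELS=dict(ledge=rect(-55,55,-65,65,12)+[((49,-65,12),(49,65,12))],
 tray=rect(-80,80,-90,90,18)+rect(-58,58,-68,68,18),
 board=[((-115,-80,26),(25,-80,26)),((-115,80,26),(25,80,26)),((-127,-80,19),(-127,80,19)),((-115,-80,20),(-115,80,20)),((55,-88,38),(55,88,38)),((80,-92,38),(80,92,38)),((-127,-92,26),(80,-92,26)),((-127,92,26),(80,92,26))])
def world(p,X): 
    c,s=np.cos(p[2]),np.sin(p[2]); return np.c_[p[0]+c*X[:,0]-s*X[:,1],p[1]+s*X[:,0]+c*X[:,1],X[:,2]]
def fit(c,segs,p0,yaw0):
    g=cv2.cvtColor(c["image"],cv2.COLOR_RGB2LAB).astype(np.float32)
    t=np.linspace(0.04,.96,60)[:,None]
    res=None
    for sig,rng in ((2.,1),(.8,0)):
        b=cv2.GaussianBlur(g,(0,0),sig); gx=cv2.Sobel(b,-1,1,0)/8*sig; gy=cv2.Sobel(b,-1,0,1)/8*sig
        def cost(p):
            tot=0
            for a,e in segs:
                X=np.array(a)+(np.array(e)-np.array(a))*t; uv=proj(c,world(p,X)).astype(np.float32)
                d=uv[-1]-uv[0]; n=np.array([-d[1],d[0]])/np.linalg.norm(d)
                G=cv2.remap(gx,uv[:,0],uv[:,1],1)*n[0]+cv2.remap(gy,uv[:,0],uv[:,1],1)*n[1]
                tot-=np.minimum(np.linalg.norm(G.reshape(-1,3),axis=1),4).mean()
            return tot
        if rng:
            best=min(((cost((p0[0]+i,p0[1]+j,yaw0+k)),(p0[0]+i,p0[1]+j,yaw0+k)) for i in range(-24,25,3) for j in range(-24,25,3) for k in np.arange(-.12,.121,.03)),key=lambda q:q[0])[1]
        best=minimize(cost,best,method="Nelder-Mead",options=dict(initial_simplex=np.array(best)+np.array([[0,0,0],[3,0,0],[0,3,0],[0,0,.03]]))).x
    return best,cost(best)
def draw(im,c,segs,p):
    for a,e in segs:
        uv=proj(c,world(p,np.array([a,e],float)))*4
        cv2.line(im,tuple(int(v*4) for v in uv[0]),tuple(int(v*4) for v in uv[1]),(0,255,0),1,cv2.LINE_AA,2)
E
python3 - <<'E'
from fit import *
for n in("top","scene"):
    c=cam(n); im=cv2.resize(c["image"][:,:,::-1],None,fx=4,fy=4,interpolation=cv2.INTER_CUBIC)
    for k,p0,y0 in(("ledge",(535,190),.12),("tray",(535,190),.12),("board",(490,-215),.2)):
        p,s=fit(c,MODELS[k],p0,y0); print(n,k,p.round(3),round(s,2)); draw(im,c,MODELS[k],p)
    l,t,r,b=(180,140,280,230) if n=="top" else (240,180,335,245)
    A=im[t*4:b*4,l*4:r*4]
    l,t,r,b=(340,140,440,262) if n=="top" else (85,170,175,245)
    B=im[t*4:b*4,l*4:r*4]; h=min(len(A),len(B)); h2=max(len(A),len(B))
    o=np.zeros((h2,A.shape[1]+B.shape[1],3),np.uint8); o[:len(A),:A.shape[1]]=A; o[:len(B),A.shape[1]:]=B
    cv2.imwrite(f"pics/fit_{n}.png",o)
    cl=cloud(c); m=(cl[...,2]>26)&(np.hypot(cl[...,0]-530,cl[...,1]-190)<60)
    P=cl[m]; print("rib",m.sum(),P.mean(0).round(1),P.min(0).round(1),P.max(0).round(1))
E
```

```text
top ledge [5.25061e+02 1.91416e+02 1.60000e-01] -20.0
top tray [5.27555e+02 1.93136e+02 1.67000e-01] -31.74
top board [ 5.06365e+02 -2.13096e+02  2.29000e-01] -31.94
rib 136 [512.2 190.   41.3] [503.  159.8  26.3] [520.8 220.7  47.4]
scene ledge [5.29e+02 1.93e+02 1.50e-01] -20.0
scene tray [5.26675e+02 1.94543e+02 1.69000e-01] -31.85
scene board [ 5.09241e+02 -2.09377e+02  2.45000e-01] -31.93
rib 161 [516.5 191.4  35.6] [504.4 160.7  26. ] [525.3 223.3  43.5]
```

View pics/fit_top.png

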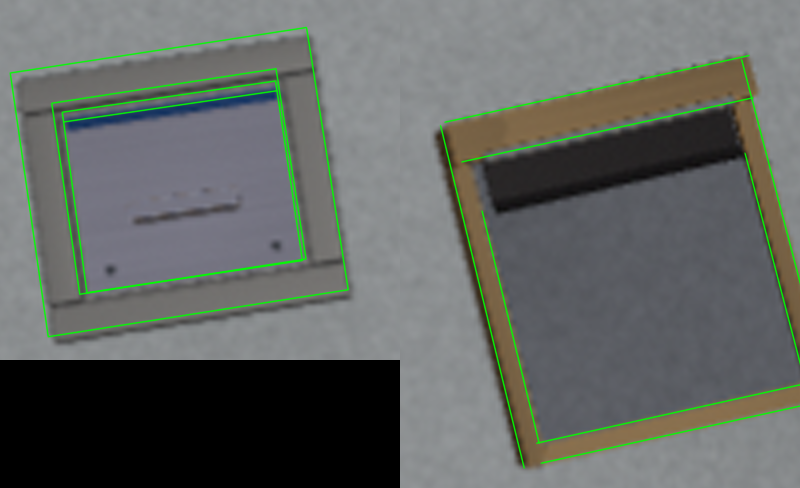

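View pics/fit_scene.png

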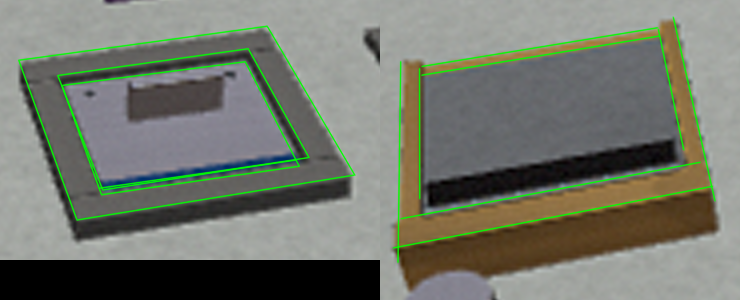

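The gradient cap saturated, so the fits stopped short of the edges. I refit with a softer measure.

```bash
sed -i 's/np.minimum(np.linalg.norm(G.reshape(-1,3),axis=1),4).mean()/np.sqrt(np.linalg.norm(G.reshape(-1,3),axis=1)).mean()/; s/np.array(\[a,e\],float)))\*4/np.array([a,e],float)))*4+1.5/; s/((2.,1),(.8,0))/((2.5,1),(1.2,0),(.8,0))/' fit.py
cat > rf.py <<'E'
from fit import *
import sys
tag=sys.argv[1]
for n in("top","scene"):
    c=cam(n); im=cv2.resize(c["image"][:,:,::-1],None,fx=4,fy=4,interpolation=cv2.INTER_CUBIC)
    for k,p0,y0 in(("ledge",(527,192),.15),("tray",(527,192),.15),("board",(508,-211),.23)):
        p,s=fit(c,MODELS[k],p0,y0); print(n,k,p.round(3),round(s,2)); draw(im,c,MODELS[k],p)
    l,t,r,b=(180,140,280,230) if n=="top" else (240,180,335,245)
    A=im[t*4:b*4,l*4:r*4]
    l,t,r,b=(340,140,440,262) if n=="top" else (85,170,175,245)
    B=im[t*4:b*4,l*4:r*4]; h2=max(len(A),len(B))
    o=np.zeros((h2,A.shape[1]+B.shape[1],3),np.uint8); o[:len(A),:A.shape[1]]=A; o[:len(B),A.shape[1]:]=B
    cv2.imwrite(f"pics/fit{tag}_{n}.png",o)
    cl=cloud(c)
E
python3 rf.py 2
```

```text
top ledge [5.21372e+02 1.90753e+02 1.50000e-01] -14.27
top tray [5.21866e+02 1.92345e+02 1.67000e-01] -20.1
top board [ 5.06706e+02 -2.14005e+02  2.38000e-01] -25.32
scene ledge [5.16664e+02 1.92176e+02 1.61000e-01] -19.07
scene tray [5.46831e+02 1.91857e+02 1.61000e-01] -28.18
scene board [ 5.07498e+02 -2.10524e+02  2.32000e-01] -28.99
```

View pics/fit2_top.png

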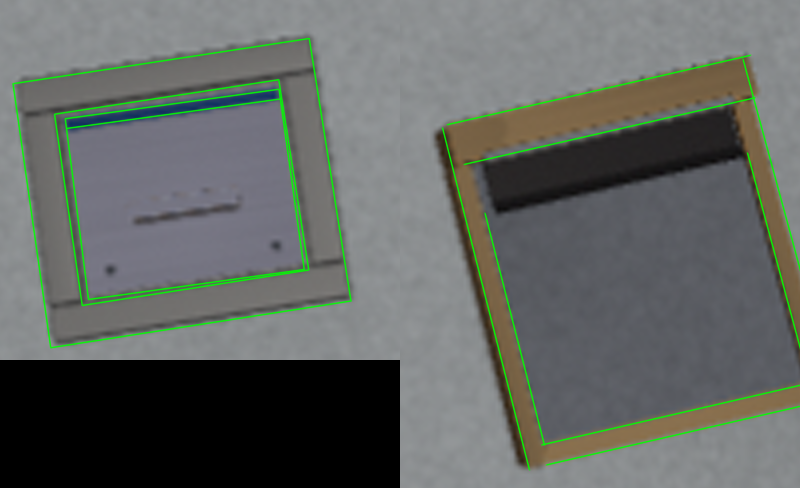

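View pics/fit2_scene.png

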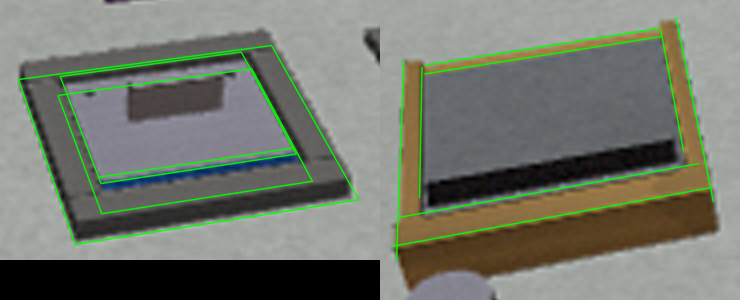

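```bash
cat > mv.py <<'E'
from h import *
from scipy.spatial.transform import Rotation as Ro
def st():
    s=bot.get_state(); q=s["tcp_rot"]; R=Ro.from_quat(np.r_[q[1:],q[0]]).as_matrix(); return s,R,np.arctan2(R[1,0],R[0,0])
def to(*targets):
    s,R,yaw=st(); print("t",round(s["clock"],2),"pos",s["ee_pos"].round(1),"yaw",round(yaw,4),"F",s["contact_force"].round(1),"gap",round(s["finger_gap"],1),"tilt",R[:2,2].round(4))
    for t in targets:
        d=R.T@(np.array(t[:3])-s["ee_pos"]); print(" shift",d.round(1),"twist",round(-(t[3]-yaw),4))
E
python3 - <<'E'
from mv import *
from fit import *
to((510,190,245,.16))
c=cam("scene")
for dx in(0,):
  for k,p in(("tray",(527,193)),("ledge",(526,193))):
    import fit as f
    # local refine from several starts
    for s0 in((522,192),(526,193),(530,193)):
        r=f.fit(c,MODELS[k],s0,.165); print(k,s0,r[0].round(3),round(r[1],2))
E
```

```text
t 1.15 pos [ 263.1 -594.4  245.3] yaw -1.154 F [0.8 0.8 0.4] gap 85.2 tilt [-0. -0.]
 shift [-6.173e+02 -5.433e+02  3.000e-01] twist -1.314
tray (522, 192) [5.46787e+02 1.91875e+02 1.62000e-01] -28.2
tray (526, 193) [5.46905e+02 1.91824e+02 1.62000e-01] -28.19
tray (530, 193) [5.46834e+02 1.91847e+02 1.63000e-01] -28.2
ledge (522, 192) [5.16665e+02 1.92209e+02 1.61000e-01] -19.01
ledge (526, 193) [5.16669e+02 1.92129e+02 1.62000e-01] -19.0
ledge (530, 193) [5.16784e+02 1.92173e+02 1.61000e-01] -19.01
```

>>> servo_tool --pt "-46 -40 0" --pt "-92 -81 0" --pt "-138 -121 0" --pt "-184 -162 0" --pt "-230 -202 0" --twist '[-0.1,-0.2,-0.3,-0.4,-0.5]' --claw 0.2 --force 60

```text
clock: 1.82
ee_pos: [355.3, -300.4, 245.6]
tcp_rot: [0.0, 0.948, -0.32, 0.001]
contact_force: [1.7, 0.8, 0.5]
finger_gap: 34.1
```

```bash
python3 -c "
from mv import *
to((510,190,200,.16))"
```

```text
t 1.82 pos [ 355.3 -300.4  245.6] yaw -0.6506 F [1.7 0.8 0.5] gap 34.1 tilt [ 0.0008 -0.0007]
 shift [-174.  -483.9   45.4] twist -0.8106
```

>>> servo_tool --pt "-20 -56 0" --pt "-40 -112 0" --pt "-60 -168 0" --pt "-80 -224 0" --pt "-100 -280 10" --twist '[-0.16,-0.32,-0.48,-0.64,-0.8]'

```text
clock: 2.45
ee_pos: [446.9, -17.6, 236.1]
tcp_rot: [0.0, 0.997, 0.075, 0.001]
contact_force: [0.8, -0.9, -0.8]
finger_gap: 34.0
```

```bash
python3 -c "
from mv import *
to((510,190,120,.16))"
```

```text
t 2.45 pos [446.9 -17.6 236.1] yaw 0.1506 F [ 0.8 -0.9 -0.8] gap 34.0 tilt [ 0.0028 -0.0006]
 shift [  93.3 -195.9  116.2] twist -0.0094
```

>>> servo_tool --pt "22 -47 15" --pt "45 -94 40" --pt "67 -141 65" --pt "90 -188 90" --pt "93 -196 116" --twist '[-0.01,-0.01,-0.01,-0.01,-0.01]'

```text
clock: 3.08
ee_pos: [509.8, 193.2, 118.9]
tcp_rot: [-0.002, 0.997, 0.08, 0.001]
contact_force: [0.3, -1.4, -0.2]
finger_gap: 34.3
```

```bash
python3 -c "
from mv import *
to((510,190,29,.16))
c=cam('top'); save(c,'a1.png',(170,130,290,240),5)
c=cam('scene'); save(c,'a2.png',(230,90,350,250),4)"
```

```text
t 3.08 pos [509.8 193.2 118.9] yaw 0.1608 F [ 0.3 -1.4 -0.2] gap 34.3 tilt [0.0017 0.0034]
 shift [-0.6  3.5 89.9] twist 0.0008
```

View pics/a1.png

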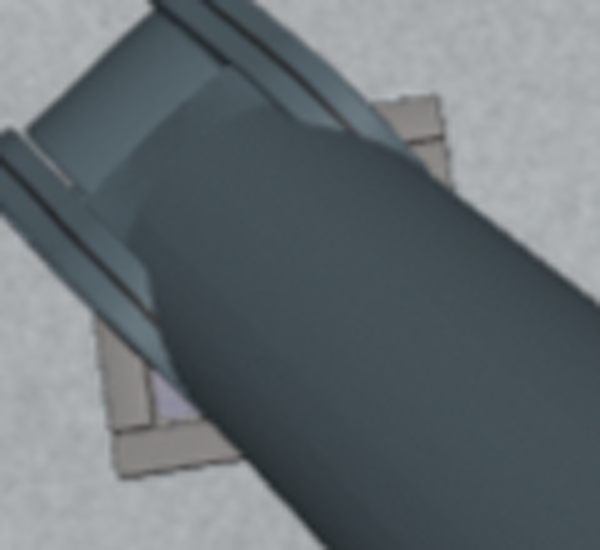

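View pics/a2.png

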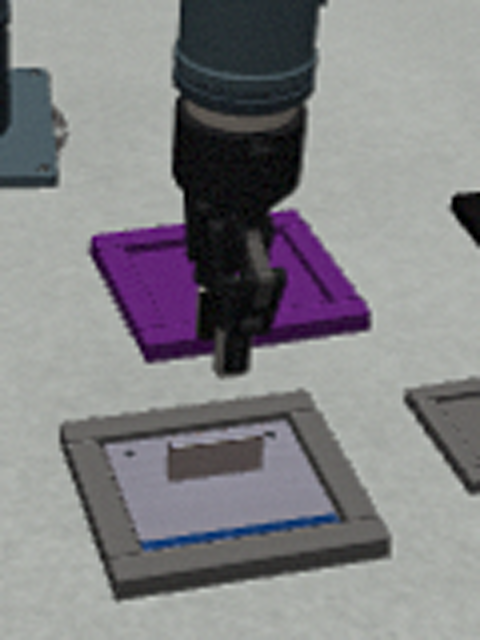

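```bash
python3 -c "
from mv import *
c=cam('scene')
print(onplane(c,[(271.75,201),(296,199)],42).round(1)); print(onplane(c,[(272,210.2),(296,207.7)],12).round(1))
print('blue',onplane(c,[(265.5,227.5),(315,219.5)],12).round(1), 'tray near', onplane(c,[(259.5,235.5),(327,226)],18).round(1))
"
```

```text
[[522.3 159.5  42. ]
 [517.3 223.6  42. ]]
[[523.8 161.3  12. ]
 [516.9 226.2  12. ]]
blue [[589.2 137.9  12. ]
 [566.3 267.6  12. ]] tray near [[622.9 120.   18. ]
 [598.6 290.9  18. ]]
```

>>> servo_tool --pt "1 3 25" --pt "1 2 50" --pt "1 2 70" --pt "1 2 85" --pt "1 2 88" --twist '[0,0,0,0,0]'

```text
clock: 3.85
ee_pos: [510.3, 186.0, 30.8]
tcp_rot: [0.0, 0.997, 0.078, -0.0]
contact_force: [0.2, 0.4, -0.6]
finger_gap: 33.9
```

```bash
python3 -c "
from mv import *
to((512,191,29,.163))
c=cam('scene'); save(c,'b2.png',(235,130,335,250),5)"
```

```text
t 3.85 pos [510.3 186.   30.8] yaw 0.1557 F [ 0.2  0.4 -0.6] gap 33.9 tilt [-0.0008 -0.0006]
 shift [ 2.5 -4.7  1.8] twist -0.0073
```

View pics/b2.png

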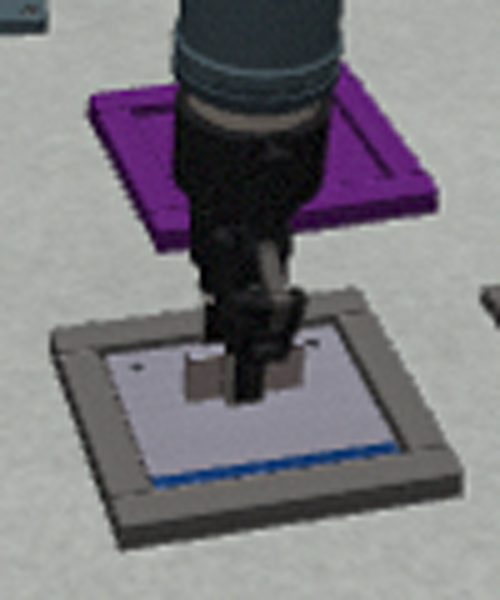

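>>> servo_tool --pt "0 -1 2" --pt "0 -1 2" --pt "0 -1 2" --pt "0 -1 2" --pt "0 -1 2" --twist '[-0.008,-0.008,-0.008,-0.008,-0.008]' --claw 1 --force 70

```text
clock: 4.53
ee_pos: [511.9, 188.0, 30.1]
tcp_rot: [-0.001, 0.997, 0.082, 0.001]
contact_force: [6.3, 1.0, 2.9]
finger_gap: 9.1
```

```bash
python3 -c "
from mv import *
to((512,191,29,.163))
c=cam('scene'); save(c,'c2.png',(235,130,335,250),5)"
```

```text
t 4.53 pos [511.9 188.   30.1] yaw 0.1639 F [6.3 1.  2.9] gap 9.1 tilt [0.0029 0.0013]
 shift [ 0.6 -2.9  1.1] twist 0.0009
```

View pics/c2.png

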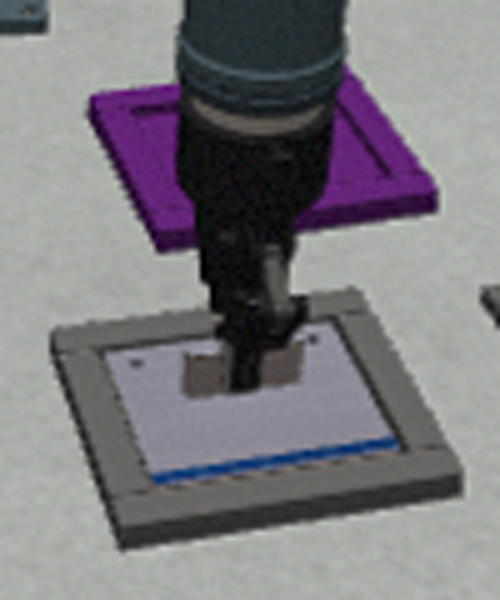

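>>> servo_tool --pt "0 0 -8" --pt "0 0 -20" --pt "0 0 -45" --pt "0 0 -70" --pt "0 0 -70" --twist '[0,0,0,0,0]'

```text
clock: 5.2
ee_pos: [510.1, 187.5, 100.3]
tcp_rot: [-0.0, 0.997, 0.082, 0.0]
contact_force: [0.2, 0.3, -1.9]
finger_gap: 8.8
```

```bash
python3 -c "
from mv import *
to((512,191,120,.163))
c=cam('scene'); save(c,'d2.png',(225,80,345,250),3.5)"
```

```text
t 5.2 pos [510.1 187.5 100.3] yaw 0.1641 F [ 0.2  0.3 -1.9] gap 8.8 tilt [0.0007 0.0001]
 shift [  2.4  -3.1 -19.7] twist 0.0011
```

View pics/d2.png

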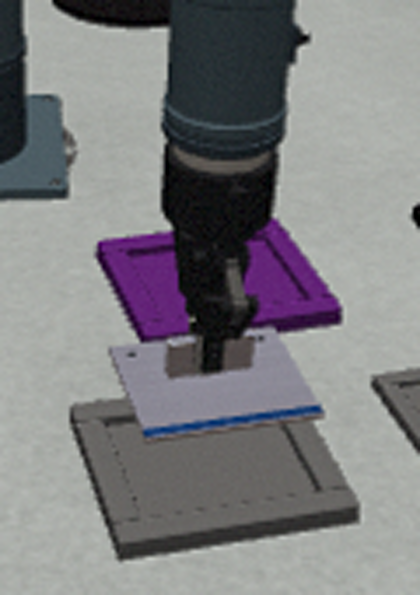

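```bash
python3 -c "
from mv import *
to((451.6,-225.3,110,.235))"
```

```text
t 5.25 pos [509.5 187.   99.1] yaw 0.164 F [ 0.3 -0.2 -1.4] gap 9.0 tilt [-0.0009 -0.0006]
 shift [-124.5  397.4  -10.5] twist -0.071
```

>>> servo_tool --pt "-7 24 -8" --pt "-22 72 -10" --pt "-38 120 -10" --pt "-53 170 -10" --pt "-69 220 -10" --twist '[0,-0.02,-0.04,-0.06,-0.07]'

```text
clock: 5.88
ee_pos: [476.3, -42.4, 108.0]
tcp_rot: [-0.0, 0.993, 0.117, -0.001]
contact_force: [1.1, 0.4, -1.7]
finger_gap: 8.7
```

```bash
python3 -c "
from mv import *
to((451.6,-225.3,100,.235))"
```

```text
t 5.88 pos [476.3 -42.4 108. ] yaw 0.2347 F [ 1.1  0.4 -1.7] gap 8.7 tilt [-0.003   0.0002]
 shift [-66.5 172.1   8. ] twist -0.0003
```

>>> servo_tool --pt "-19 48 0" --pt "-37 96 5" --pt "-52 135 12" --pt "-64 165 22" --pt "-66 172 28" --twist '[0,0,0,0,0]'

```text
clock: 6.5
ee_pos: [451.5, -225.4, 79.4]
tcp_rot: [-0.0, 0.993, 0.115, -0.002]
contact_force: [0.4, 0.4, -1.0]
finger_gap: 8.9
```

```bash
python3 -c "
from mv import *
to((451.6,-225.3,80,.235))
c=cam('scene'); save(c,'e2.png',(75,110,195,250),4.2)
to((451.6,-225.3,80,.235))
c=cam('top'); save(c,'e1.png',(330,130,460,270),4.2)"
```

```text
t 6.5 pos [ 451.5 -225.4   79.4] yaw 0.2301 F [ 0.4  0.4 -1. ] gap 8.9 tilt [-0.0038  0.0005]
 shift [ 0.1 -0.  -0.6] twist -0.0049
t 6.55 pos [ 451.8 -224.7   79.2] yaw 0.2312 F [-1.4 -0.5 -2.2] gap 8.6 tilt [-0.0036  0.0011]
 shift [-0.4  0.6 -0.8] twist -0.0038
```

View pics/e2.png

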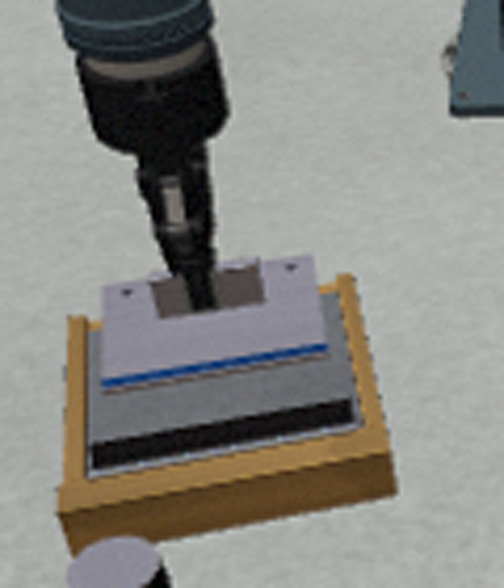

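View pics/e1.png

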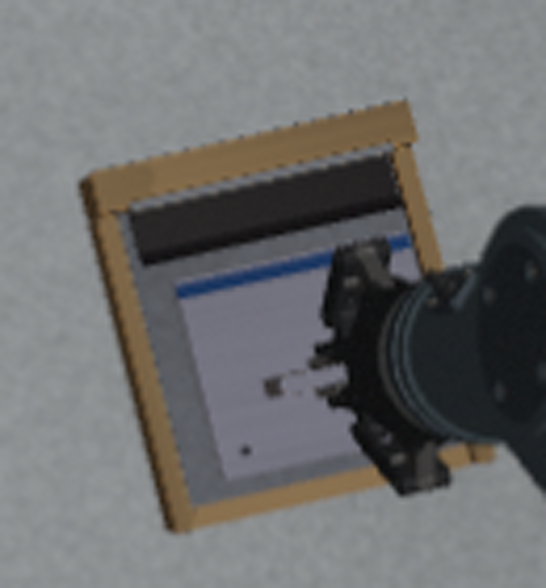

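```bash
cat > lf.py <<'E'
from fit import *
import mv,sys
def lsegs(z,n,half):
    if n=="top": return [((55,65,z),(55,half,z)),((-55,65,z),(55,65,z)),((-55,65,z),(-55,half,z)),((49,65,z),(49,half,z))]
    return [((55,-65,z),(55,65,z)),((-55,65,z),(55,65,z)),((-55,-65,z),(55,-65,z)),((49,-65,z),(49,65,z)),((-55,-65,z),(-55,-40,z)),((-55,40,z),(-55,65,z))]
def run(tag,z,p0,y0,half=5,bsegs=None):
    for n in("scene","top"):
        c=cam(n); im=cv2.resize(c["image"][:,:,::-1],None,fx=4,fy=4,interpolation=cv2.INTER_CUBIC)
        S=lsegs(z,n,half); p,s=fit(c,S,p0,y0); draw(im,c,S,p)
        Bm=MODELS["board"]
        if n=="top": Bm=[Bm[1],Bm[4],Bm[5],Bm[7]]
        else: Bm=[Bm[0],Bm[1],Bm[4],Bm[5],Bm[6],Bm[7]]
        b,_=fit(c,Bm,(507,-212),.235); draw(im,c,Bm,b)
        d=p[:2]-b[:2]; cc,ss=np.cos(b[2]),np.sin(b[2])
        print(n,"ledge",p.round(3),"board",b.round(3),"ledge in board",np.array([cc*d[0]+ss*d[1],-ss*d[0]+cc*d[1],p[2]-b[2]]).round(3))
        l,t,r,bb=(340,130,450,262) if n=="top" else (75,150,185,250)
        cv2.imwrite(f"pics/l{tag}_{n}.png",cv2.resize(im[t*4:bb*4,l*4:r*4],None,fx=1.1,fy=1.1))
E
python3 - <<'E'
from lf import *
mv.to((451.6,-225.3,80,.235))
run("1",61.2,(463,-222),.235)
E
```

```text
t 6.6 pos [ 452.6 -223.1   79.8] yaw 0.2331 F [-0.2 -0.  -2.2] gap 8.6 tilt [-0.0028  0.0016]
 shift [-1.5  1.9 -0.2] twist -0.0019
scene ledge [ 4.60235e+02 -2.16935e+02  2.35000e-01] board [ 5.06537e+02 -2.10773e+02  2.31000e-01] ledge in board [-4.6484e+01  4.5870e+00  4.0000e-03]
top ledge [ 4.53763e+02 -2.22022e+02  2.36000e-01] board [ 5.01586e+02 -1.96263e+02  2.39000e-01] ledge in board [-5.2564e+01 -1.3698e+01 -3.0000e-03]
```

View pics/l1_top.png

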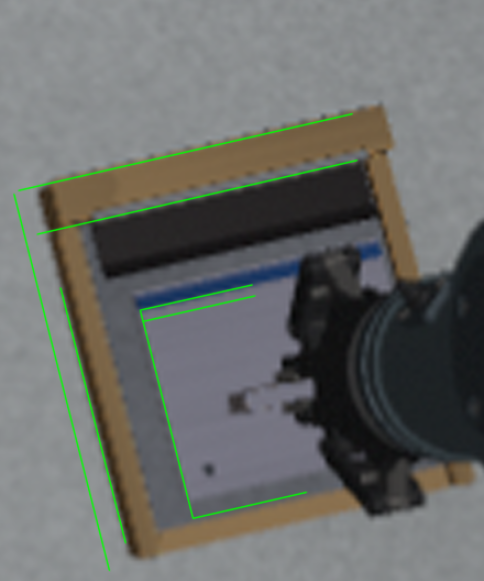

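View pics/l1_scene.png

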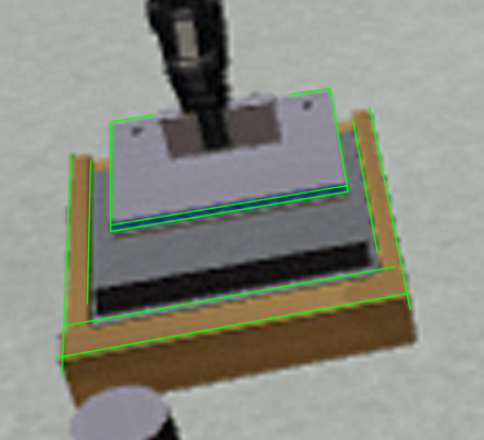

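>>> servo_tool --pt "0 0 10" --pt "0 0 20" --pt "0 1 28" --pt "0 2 32" --pt "0 2 32" --twist '[0,0,0,0,0]'

```text
clock: 7.32
ee_pos: [454.2, -225.5, 49.0]
tcp_rot: [-0.0, 0.993, 0.117, -0.0]
contact_force: [-0.1, -0.1, -2.0]
finger_gap: 8.9
```

>>> servo_tool --pt "0 0 2" --pt "0 0 4" --pt "0 0 5" --pt "0 0 5" --twist '[0,0,0,0]'

```text
clock: 7.82
ee_pos: [454.3, -225.4, 44.2]
tcp_rot: [-0.0, 0.993, 0.117, -0.0]
contact_force: [-0.1, 0.2, -2.0]
finger_gap: 8.6
```

```bash
sed -i 's/for i in range(-24,25,3) for j in range(-24,25,3)/for i in range(-RG,RG+1,3) for j in range(-RG,RG+1,3)/; s/^def fit/RG=24\ndef fit/' fit.py
cat >> lf.py <<'E'
import fit as _f; _f.RG=9
E
python3 - <<'E'
from lf import *
mv.to((451.6,-225.3,42,.235))
run("2",24.5,(463,-222),.235)
mv.to((451.6,-225.3,42,.235))
E
```

```text
t 7.83 pos [ 454.3 -225.4   44.2] yaw 0.234 F [-0.1  0.2 -2. ] gap 8.6 tilt [-0.0001  0.    ]
 shift [-2.6 -0.8  2.2] twist -0.001
scene ledge [ 4.55227e+02 -2.21015e+02  2.37000e-01] board [ 5.06543e+02 -2.10835e+02  2.31000e-01] ledge in board [-5.2283e+01  1.8390e+00  6.0000e-03]
top ledge [ 4.55015e+02 -2.25666e+02  2.32000e-01] board [ 5.04172e+02 -2.06220e+02  2.33000e-01] ledge in board [-5.2319e+01 -7.5670e+00 -1.0000e-03]
t 7.92 pos [ 454.3 -225.4   44.3] yaw 0.2341 F [-0.5  0.4 -2.1] gap 8.7 tilt [ 0. -0.]
 shift [-2.6 -0.8  2.3] twist -0.0009
```

View pics/l2_top.png

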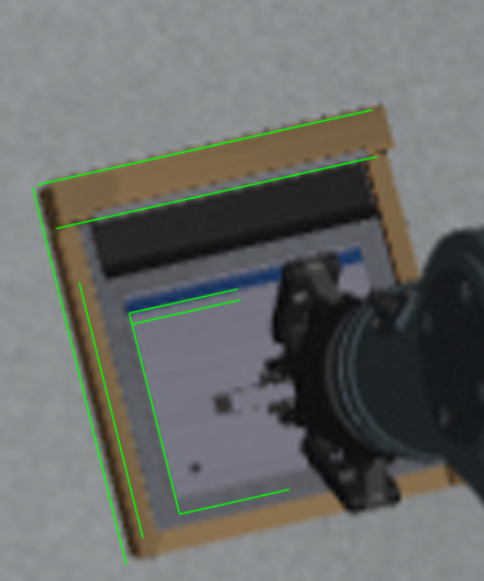

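View pics/l2_scene.png

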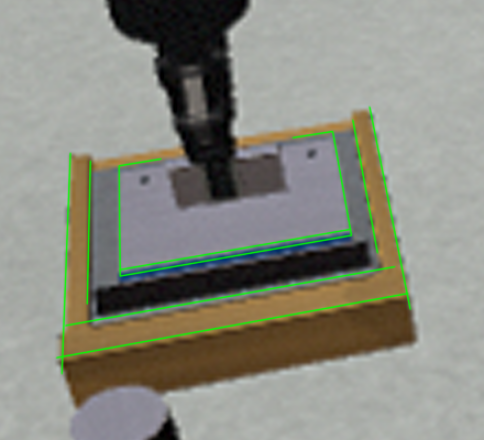

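Run:
```python
from h import *
c=cam("top"); save(c,"f1.png",(345,150,435,220),8)
```

```text
(no output)
```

View pics/f1.png

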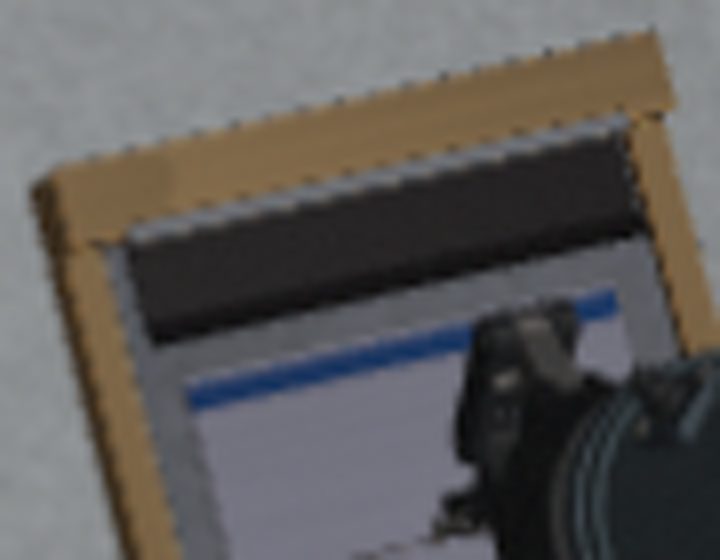

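>>> servo_tool --pt "0 2 1" --pt "0 2 2" --pt "0 2 3" --pt "0 2 3" --twist '[0,0,0,0]'

```text
clock: 8.48
ee_pos: [454.8, -227.6, 42.0]
tcp_rot: [0.0, 0.993, 0.117, -0.0]
contact_force: [-1.8, 0.6, 7.9]
finger_gap: 8.6
```

>>> servo_tool --pt "0 0 -0.4" --pt "5 0 -0.4" --pt "12 0 -0.4" --pt "19 0 -0.4" --pt "25 0 -0.4" --twist '[0,0,0,0,0]'

```text
clock: 9.1
ee_pos: [477.3, -222.7, 42.0]
tcp_rot: [0.001, 0.993, 0.116, -0.002]
contact_force: [-12.2, -3.1, 17.1]
finger_gap: 8.9
```

Run:
```python
from mv import *
to((495.3,-214.8,42,.235))
c=cam("scene"); save(c,"g2.png",(80,150,190,250),6)
c=cam("top"); save(c,"g1.png",(345,150,435,220),8)
```

```text
t 9.1 pos [ 477.3 -222.7   42. ] yaw 0.2329 F [-12.2  -3.1  17.1] gap 8.9 tilt [-0.0041 -0.0016]
 shift [19.4 -3.5 -0.1] twist -0.0021
```

View pics/g1.png

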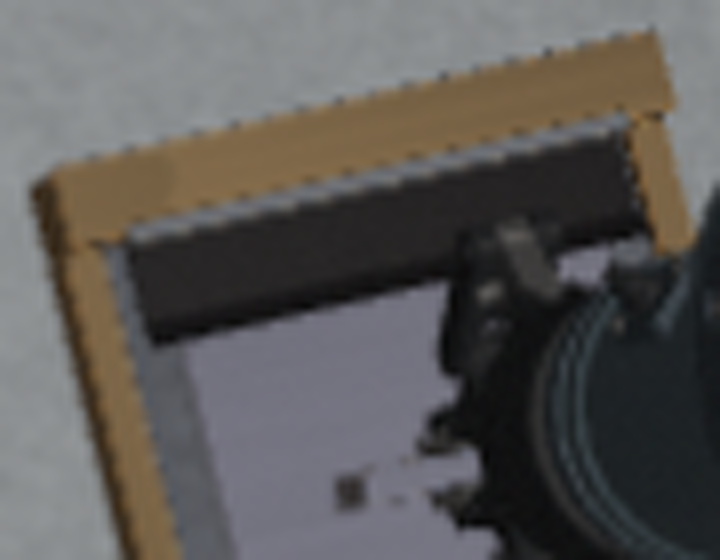

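View pics/g2.png

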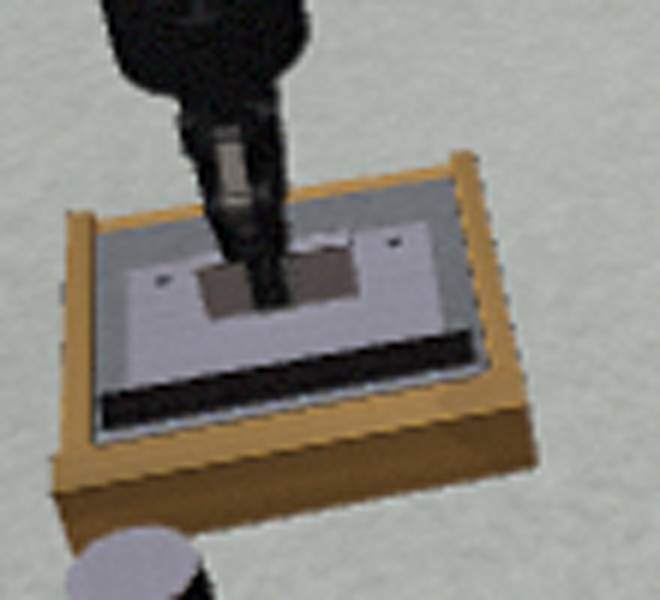

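>>> servo_tool --pt "0 0 -0.8" --pt "3 0 -0.8" --pt "7 0 -0.8" --pt "10 0 -0.8" --pt "10 0 -0.8" --twist '[0,0,0,0,0]'

```text
clock: 9.82
ee_pos: [489.3, -219.0, 42.4]
tcp_rot: [-0.0, 0.993, 0.117, 0.0]
contact_force: [0.7, 0.0, -1.7]
finger_gap: 8.6
```

Run:
```python
from mv import *
to((495.3,-214.8,42,.235))
from fit import *
import fit as f; f.RG=9
c=cam("scene"); im=cv2.resize(c["image"][:,:,::-1],None,fx=6,fy=6,interpolation=cv2.INTER_CUBIC)
z=24;S=[((-55,65,z),(15,65,z)),((-55,-65,z),(15,-65,z)),((-55,-65,z),(-55,-40,z)),((-55,40,z),(-55,65,z)),((-7,-32,z),(-7,-12,z)),((-7,12,z),(-7,32,z))]
B=MODELS["board"];B=[B[0],B[1],B[4],B[5],B[6],B[7]]
p,_=fit(c,S,(495,-214),.235);b,_=fit(c,B,(507,-211),.235)
d=p[:2]-b[:2];cc,ss=np.cos(b[2]),np.sin(b[2]);print(p.round(3),b.round(3),cc*d[0]+ss*d[1],-ss*d[0]+cc*d[1])
def draw6(im,c,segs,p):
    for a,e in segs:
        uv=proj(c,world(p,np.array([a,e],float)))*6+2.5
        cv2.line(im,tuple(int(v*4) for v in uv[0]),tuple(int(v*4) for v in uv[1]),(0,255,0),1,cv2.LINE_AA,2)
draw6(im,c,S,p);draw6(im,c,B,b)
cv2.imwrite("pics/h2.png",im[150*6:250*6,80*6:190*6])
to((495.3,-214.8,42,.235))
```

```text
t 9.82 pos [ 489.3 -219.    42.4] yaw 0.2344 F [ 0.7  0.  -1.7] gap 8.6 tilt [0.0003 0.0002]
 shift [ 6.9 -2.7  0.4] twist -0.0006
[ 4.98314e+02 -2.12678e+02  2.34000e-01] [ 5.06489e+02 -2.10782e+02  2.32000e-01] -8.391867613778583 0.03185918478218985
t 9.88 pos [ 488.9 -219.2   42.4] yaw 0.2342 F [-0.6  0.3 -1.5] gap 8.9 tilt [-0.0001  0.0001]
 shift [ 7.2 -2.8  0.4] twist -0.0008
```

View pics/h2.png

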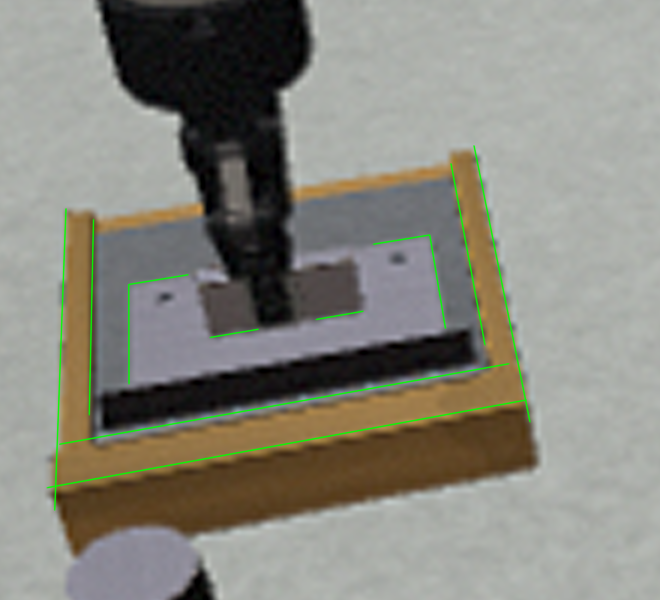

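Run:
```python
from h import *
c=cam("top"); save(c,"i1.png",(350,165,425,240),8)
```

```text
(no output)
```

View pics/i1.png

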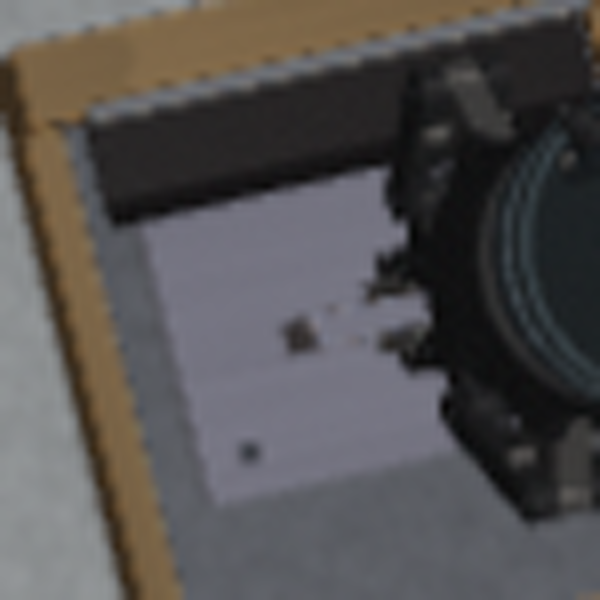

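Run:
```python
from h import *
c=cam("top")
px=lambda a,o:[( (x+.5)/8-.5+o[0],(y+.5)/8-.5+o[1]) for x,y in a]
L=onplane(c,px([(143,230),(213,505)],(350,165)),24)
Rl=onplane(c,px([(67,130),(180,590)],(350,165)),26)
Rr=onplane(c,px([(640,130),(690,340)],(345,150)),26)
rear=onplane(c,px([(213,505),(440,455)],(350,165)),24)
rail=onplane(c,px([(105,243),(660,112)],(345,150)),38)
for y in(.235,):
    n=np.array([-np.sin(y),np.cos(y)])
    for a in(L,Rl,Rr): d=a[1]-a[0]; print((a[:,:2]@n).round(1),np.arctan2(-d[1],-d[0]).round(3))
    e=np.array([np.cos(y),np.sin(y)])
    for a in (rear,rail): d=a[1]-a[0]; print((a[:,:2]@e).round(1),np.arctan2(d[0],-d[1]).round(3))
```

```text
[-261.6 -261.7] 0.236
[-246.4 -245.6] 0.229
[-409.1 -407.4] 0.208
[379.7 379.2] 0.228
[498.2 499.8] 0.244
```

>>> servo_tool --pt "2 0 0" --pt "4 0 0" --pt "6 0 0" --pt "6 0 0" --twist '[0,0,0,0]'

```text
clock: 10.48
ee_pos: [495.0, -217.8, 42.5]
tcp_rot: [0.0, 0.993, 0.117, 0.0]
contact_force: [-0.3, 0.1, -1.5]
finger_gap: 9.1
```

>>> servo_tool --pt "0.5 0 0" --pt "1 0 0" --pt "1.5 0 0" --pt "1.5 0 0" --twist '[0,0,0,0]'

```text
clock: 10.98
ee_pos: [496.2, -217.5, 42.5]
tcp_rot: [0.0, 0.993, 0.117, 0.0]
contact_force: [0.0, -0.1, -1.9]
finger_gap: 8.8
```

>>> servo_tool --pt "0.5 0 0" --pt "1 0 0" --pt "1.5 0 0" --pt "1.5 0 0" --twist '[0,0,0,0]'

```text
clock: 11.48
ee_pos: [497.6, -217.2, 42.5]
tcp_rot: [-0.0, 0.993, 0.117, -0.0]
contact_force: [0.5, 0.5, -1.8]
finger_gap: 8.6
```

>>> servo_tool --pt "0.5 0 0" --pt "1 0 0" --pt "1 0 0" --twist '[0,0,0]'

```text
clock: 11.85
ee_pos: [498.0, -217.2, 42.4]
tcp_rot: [0.0, 0.993, 0.117, -0.001]
contact_force: [-2.5, -1.2, -0.9]
finger_gap: 8.8
```

>>> servo_tool --pt "0.5 0 0" --pt "0.8 0 0" --pt "0.8 0 0" --twist '[0,0,0]'

```text
clock: 12.22
ee_pos: [498.1, -217.2, 42.2]
tcp_rot: [0.0, 0.993, 0.117, -0.001]
contact_force: [-4.3, -2.5, 1.1]
finger_gap: 8.7
```

Run:
```python
from mv import *
to((498,-217,42,.235)); print(bot.get_state()["wrist_torque"].round(2))
c=cam("scene"); save(c,"j2.png",(80,150,190,250),6)
c=cam("top"); save(c,"j1.png",(345,150,435,220),8)
```

```text
t 12.22 pos [ 498.1 -217.2   42.2] yaw 0.2337 F [-4.3 -2.5  1.1] gap 8.7 tilt [-0.0024 -0.0005]
 shift [-0.  -0.3  0.2] twist -0.0013
[-0.35  0.97  0.17]
```

View pics/j2.png

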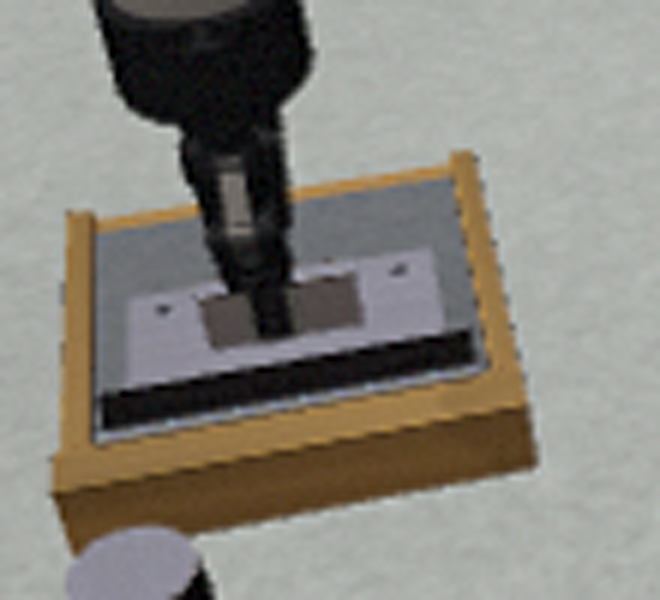

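View pics/j1.png

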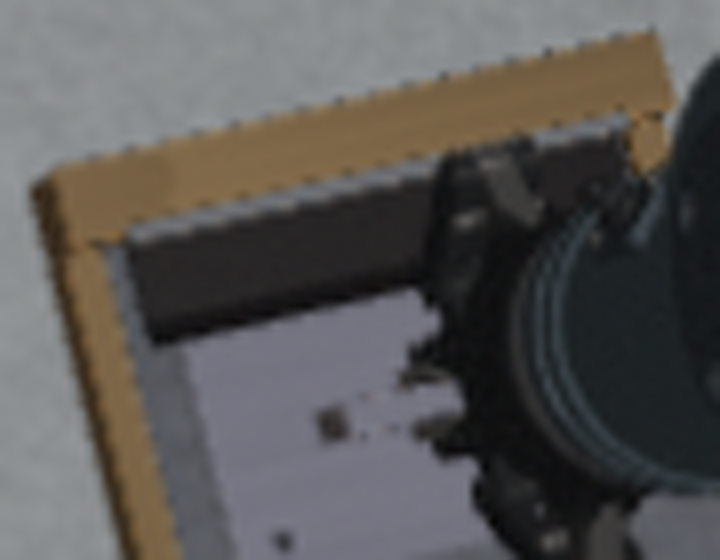

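>>> servo_tool --pt "0.5 0 0" --pt "1 0 0" --pt "1 0 0" --pt "1 0 0" --twist '[0,0,0,0]'

```text
clock: 12.82
ee_pos: [498.2, -217.2, 42.1]
tcp_rot: [0.0, 0.993, 0.116, -0.002]
contact_force: [-7.8, -2.8, 2.9]
finger_gap: 8.7
```

Run:
```python
from mv import *
to((498,-217,42,.235)); print(bot.get_state()["wrist_torque"].round(2))
```

```text
t 12.82 pos [ 498.2 -217.2   42.1] yaw 0.2334 F [-7.8 -2.8  2.9] gap 8.7 tilt [-0.0042 -0.0007]
 shift [-0.1 -0.3  0.1] twist -0.0016
[-0.46  1.44  0.24]
```

>>> servo_tool --pt "0 0 0" --pt "0 0 0" --pt "0 0 0" --twist '[-0.002,-0.004,-0.004]'

```text
clock: 13.2
ee_pos: [498.1, -217.2, 42.1]
tcp_rot: [0.0, 0.993, 0.118, -0.002]
contact_force: [-7.6, -2.0, 3.6]
finger_gap: 8.4
```

Run:
```python
from mv import *
to((498,-217,42,.235)); print(bot.get_state()["wrist_torque"].round(2))
```

```text
t 13.2 pos [ 498.1 -217.2   42.1] yaw 0.2369 F [-7.6 -2.   3.6] gap 8.4 tilt [-0.0042 -0.0006]
 shift [-0.1 -0.3  0.1] twist 0.0019
[-0.43  1.42  0.02]
```

>>> servo_tool --pt "-0.4 0 0.2" --pt "-0.6 0 0.4" --pt "-0.6 0 0.5" --pt "-0.6 0 0.5" --twist '[0,0,0,0]'

```text
clock: 13.7
ee_pos: [498.1, -217.2, 42.0]
tcp_rot: [0.0, 0.993, 0.118, -0.002]
contact_force: [-7.4, -1.8, 6.0]
finger_gap: 8.6
```

Run:
```python
from mv import *
to((498,-217,42,.235)); print(bot.get_state()["wrist_torque"].round(2))
```

```text
t 13.7 pos [ 498.1 -217.2   42. ] yaw 0.237 F [-7.4 -1.8  6. ] gap 8.6 tilt [-0.0031 -0.0007]
 shift [-0.1 -0.3  0. ] twist 0.002
[-0.23  1.38  0.02]
```

>>> servo_tool --pt "-0.2 0 0.3" --pt "-0.2 0 0.6" --pt "-0.2 0 0.6" --pt "-0.2 0 0.6" --twist '[0,0,0,0]'

```text
clock: 14.2
ee_pos: [498.1, -217.2, 42.0]
tcp_rot: [0.0, 0.993, 0.118, -0.002]
contact_force: [-8.4, -2.0, 11.7]
finger_gap: 9.0
```

Run:
```python
from mv import *
to((498,-217,42,.235)); print(bot.get_state()["wrist_torque"].round(2))
from fit import *
import fit as f; f.RG=9
c=cam("scene"); im=cv2.resize(c["image"][:,:,::-1],None,fx=6,fy=6,interpolation=cv2.INTER_CUBIC)
z=24;S=[((-55,65,z),(15,65,z)),((-55,-65,z),(15,-65,z)),((-55,-65,z),(-55,-40,z)),((-55,40,z),(-55,65,z)),((-7,-32,z),(-7,-12,z)),((-7,12,z),(-7,32,z))]
B=MODELS["board"];B=[B[0],B[1],B[4],B[5],B[6],B[7]]
p,_=fit(c,S,(506,-211),.235);b,_=fit(c,B,(507,-211),.235)
d=p[:2]-b[:2];cc,ss=np.cos(b[2]),np.sin(b[2]);print(p.round(3),b.round(3),cc*d[0]+ss*d[1],-ss*d[0]+cc*d[1])
def draw6(im,c,segs,p):
    for a,e in segs:
        uv=proj(c,world(p,np.array([a,e],float)))*6+2.5
        cv2.line(im,tuple(int(v*4) for v in uv[0]),tuple(int(v*4) for v in uv[1]),(0,255,0),1,cv2.LINE_AA,2)
draw6(im,c,S,p);draw6(im,c,B,b)
cv2.imwrite("pics/k2.png",im[150*6:250*6,80*6:190*6])
c=cam("top"); save(c,"k1.png",(350,165,425,240),8)
to((498,-217,42,.235))
```

```text
t 14.2 pos [ 498.1 -217.2   42. ] yaw 0.2371 F [-8.4 -2.  11.7] gap 9.0 tilt [-0.0029 -0.001 ]
 shift [-0.  -0.3 -0. ] twist 0.0021
[-0.16  1.75  0.02]
[ 5.23921e+02 -2.07307e+02  2.27000e-01] [ 5.06654e+02 -2.10805e+02  2.31000e-01] 17.608757443133758 -0.5452090549382662
t 14.3 pos [ 498.1 -217.2   42. ] yaw 0.2371 F [-8.7 -0.7 12.8] gap 8.6 tilt [-0.0029 -0.0009]
 shift [-0.1 -0.2 -0. ] twist 0.0021
```

View pics/k2.png

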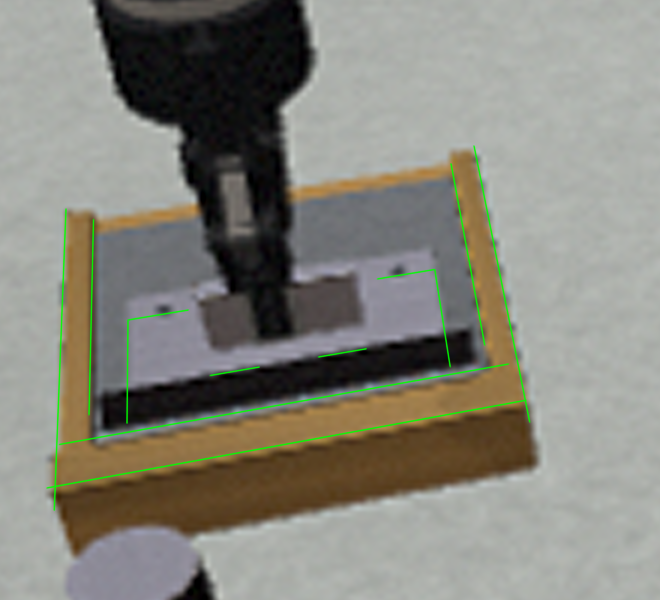

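View pics/k1.png

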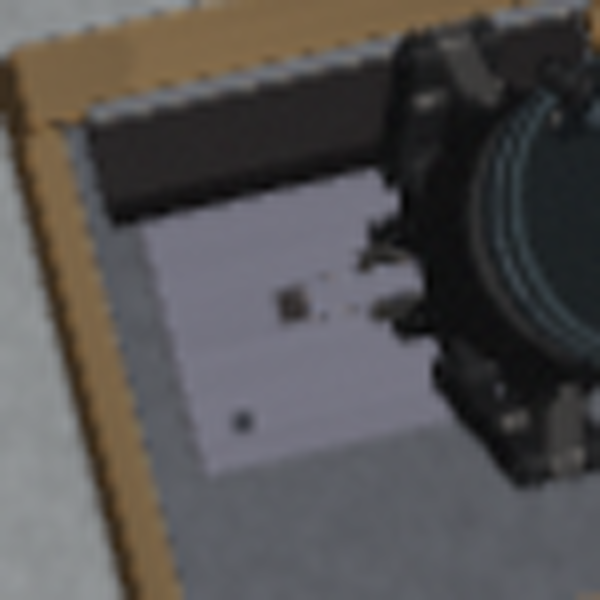

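>>> servo_tool --pt "0 0 -0.2" --pt "0 0 -0.3" --pt "0 0 -0.3" --pt "0 0 -0.3" --twist '[0,0,0,0]'

```text
clock: 14.8
ee_pos: [498.1, -217.2, 42.0]
tcp_rot: [0.0, 0.993, 0.118, -0.001]
contact_force: [-8.8, -1.7, 8.2]
finger_gap: 8.4
```

Run:
```python
from mv import *
to((498,-217,42,.235)); print(bot.get_state()["wrist_torque"].round(2))
from fit import *
import fit as f; f.RG=3
c=cam("scene")
z=24;S=[((-55,65,z),(10,65,z)),((-55,-65,z),(10,-65,z)),((-55,-65,z),(-55,-35,z)),((-55,40,z),(-55,65,z)),((-7,-32,20+7),(-7,-12,27))][:4]
b=np.array([506.5,-210.8,.232])
p,_=fit(c,S,(505,-211),.235)
d=p[:2]-b[:2];cc,ss=np.cos(b[2]),np.sin(b[2]);print(p.round(3),b.round(3),cc*d[0]+ss*d[1],-ss*d[0]+cc*d[1])
im=cv2.resize(c["image"][:,:,::-1],None,fx=4,fy=4,interpolation=cv2.INTER_CUBIC); draw(im,c,S,p); cv2.imwrite("pics/m2.png",im[150*4:250*4,80*4:190*4])
for i in range(4):
    to((498,-217,42,.235)); cam("scene")
```

```text
t 14.8 pos [ 498.1 -217.2   42. ] yaw 0.2371 F [-8.8 -1.7  8.2] gap 8.4 tilt [-0.0029 -0.0008]
 shift [-0.1 -0.3  0. ] twist 0.0021
[-0.22  1.52  0.13]
[ 5.07084e+02 -2.10832e+02  2.28000e-01] [ 5.065e+02 -2.108e+02  2.320e-01] 0.5608507228603418 -0.16535219258093656
t 14.85 pos [ 498.1 -217.2   42. ] yaw 0.2371 F [-7.9 -1.6  8.4] gap 8.5 tilt [-0.0029 -0.0008]
 shift [-0.  -0.3 -0. ] twist 0.0021
t 14.9 pos [ 498.1 -217.2   42. ] yaw 0.2372 F [-7.8 -1.   8.2] gap 8.6 tilt [-0.0029 -0.0008]
 shift [-0.  -0.2 -0. ] twist 0.0022
t 14.95 pos [ 498.1 -217.2   42. ] yaw 0.2371 F [-8.1 -1.2  9.1] gap 8.5 tilt [-0.0029 -0.0008]
 shift [-0.  -0.2 -0. ] twist 0.0021
t 15.0 pos [ 498.1 -217.3   42. ] yaw 0.2371 F [-7.9 -1.3  8.7] gap 9.1 tilt [-0.0029 -0.0008]
 shift [-0.  -0.3  0. ] twist 0.0021
```

View pics/m2.png

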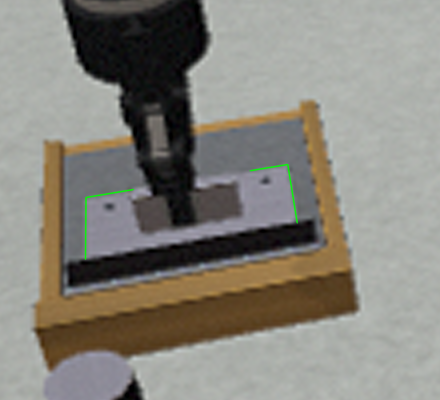

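>>> servo_tool --pt "-0.3 0 0.1" --pt "-0.6 0 0.2" --pt "-0.6 0 0.2" --pt "-0.6 0 0.2" --twist '[0,0,0,0]'

```text
clock: 15.55
ee_pos: [498.1, -217.3, 42.0]
tcp_rot: [0.0, 0.993, 0.118, -0.001]
contact_force: [-6.5, -1.0, 8.6]
finger_gap: 8.3
```

Run:
```python
from mv import *
for i in range(4):
    to(); cam("scene")
print(bot.get_state()["wrist_torque"].round(2))
```

```text
t 15.55 pos [ 498.1 -217.3   42. ] yaw 0.2372 F [-6.5 -1.   8.6] gap 8.3 tilt [-0.0018 -0.0007]
t 15.6 pos [ 498.1 -217.3   42. ] yaw 0.2372 F [-7.9 -1.1  9. ] gap 8.6 tilt [-0.0018 -0.0007]
t 15.65 pos [ 498.1 -217.2   42. ] yaw 0.2372 F [-6.3 -1.3  8. ] gap 8.8 tilt [-0.0018 -0.0007]
t 15.7 pos [ 498.1 -217.3   42. ] yaw 0.2373 F [-6.6 -0.9  9. ] gap 8.1 tilt [-0.0018 -0.0007]
[-0.17  1.39  0.  ]
```

>>> servo_tool --pt "-0.3 0 0.1" --pt "-0.5 0 0.2" --pt "-0.5 0 0.2" --pt "-0.5 0 0.2" --pt "-0.5 0 0.2" --twist '[0,0,0,0,0]'

```text
clock: 16.38
ee_pos: [498.1, -217.2, 42.0]
tcp_rot: [0.0, 0.993, 0.118, -0.0]
contact_force: [-5.9, -1.9, 8.7]
finger_gap: 8.8
```

Run:
```python
from mv import *
for i in range(4):
    to(); c=cam("scene")
save(c,"z2.png",(80,150,190,250),5)
print(bot.get_state()["wrist_torque"].round(2))
```

```text
t 16.38 pos [ 498.1 -217.2   42. ] yaw 0.2375 F [-5.9 -1.9  8.7] gap 8.8 tilt [-0.0009 -0.0007]
t 16.43 pos [ 498.1 -217.3   42. ] yaw 0.2374 F [-6.7 -0.3  9.3] gap 8.8 tilt [-0.0009 -0.0007]
t 16.48 pos [ 498.1 -217.3   42. ] yaw 0.2373 F [-5.8 -0.3  9.4] gap 8.4 tilt [-0.0009 -0.0007]
t 16.52 pos [ 498.1 -217.2   42. ] yaw 0.2374 F [-5.8 -0.5 10.1] gap 8.8 tilt [-0.0009 -0.0007]
[-0.08  1.27  0.01]
```

View pics/z2.png

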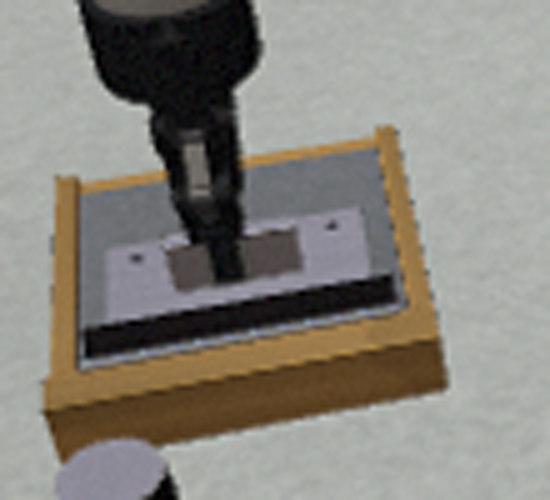

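The picture shows the plate lying flat with its blue edge under the flap. The flap is down as it was at the start, and the side gaps look equal. The push reads about 9.4 N, held against the rail with about 6 N, so I'm handing it in.

```bash
python3 -c "
from plant import bot
print(bot.job_done()); s=bot.get_state(); print(s['clock'],s['contact_force'],s['ee_pos'])"
```

```text
the job is handed in; nothing more can be done
None
the job is handed in; nothing more can be done
```

I lifted the pen ledge out of the larger grey tray, laid it on the panel and slid its blue edge under the flap until it stopped firmly against the rail. I handed the job in at about 16.5 s, still gripping the ledge and pressing it down.

Last checks:
- **Home:** pushing harder against the rail produced no further movement. The scene-camera fit puts the ledge 0.6 mm past home, which is within measurement error.
- **Centred:** the scene-camera fit puts it 0.2 mm off the middle. The top view agreed to within about 1 mm, measured about 9 mm before home.
- **Square:** the scene-camera fit read −0.004 rad. The turning moment at the wrist was about 0 after I corrected the yaw by 0.004 rad.
- **Push:** about 9.4 N on the force sensor. With the ledge's roughly 2 N weight, that is about 11 N on the panel. It is also held against the rail with about 6 N.
- **Flap:** it looked flat and unchanged in every picture; I did not measure its angle. The can, the bottle and the tape were never touched.

Some outline fits failed and I did not use them: the scene fit of the tray, top-view fits with the arm in the way, and one final fit that locked onto the flap's edge. I redid that last fit over a narrower search range. While sliding, the downward reading briefly rose to 17 N, so I eased it off.

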